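# Hang the bar tools on the raised tool rack

## Robot

A 6-joint arm with a two-finger parallel gripper is mounted at the origin on the work surface. World frame = base frame: x ahead of the robot, y to its left, z up, the work surface at z = 0. Lengths are in m, angles in rad, forces in N, time in s.
With the tool pointing down it reaches from about 0.325 to 0.9 m from the base axis. Payload 3.5 kg.
Tool frame: the origin (TCP) lies between the finger pads; the fingertips stand 25 mm ahead of it and the grasp point (between the pads) lies 6 mm ahead of it; z points along the fingers, x is the direction in which the jaws open and shut, and the axes are right-handed (so a half turn about z gives the same grasp; the last joint's range is limited). The gripper opens to 85 mm and grips with 20 to 120 N. Pads are 22 mm wide; open, the fingers measure 114 mm over their backs; the gripper's body (76 mm by 85 mm) begins 54 mm behind the grasp point. The pads swing forward as they close: fully open they stand 13 mm farther back than shut.
Start: joints at [1.032, 0.276, -0.026, 1.268, 0, 1.467], TCP at [0.264, 0.567, 0.256] pointing down, gripper open.
Joint ranges: [-3.12, 3.12], [-0.85, 1.88], [-1.08, 1.24], [-1.95, 2.15], [-1.57, 1.53], [-3.14, 3.14]. Speed limits (rad/s): [2.57, 2.57, 3.14, 3.14, 3.14, 3.14].

## Interface

Orientations are given as a rotation vector (axis times angle).
In Python, from bench import * gives the robot as it stands.
- The arm moves only by the shell command python3 -m handwheel 'ROWS' [OPENING] [FORCE]. ROWS is text: rows parted by semicolons, each of 4 numbers parted by spaces: the shift along the tool's x, y, z in mm, then the turn about the tool's z in degrees. A call has exactly 8 rows; each row shifts and turns the commanded pose from where the row before left it, along the tool's axes as they then stand; what a row does not reach is not made up. A row lasts 1/8 s, in which the tool goes at most 62.5 mm and 10.7 degrees, less where a joint would pass 70% of its speed; a pose out of reach is approached as far as the arm can. A call with a gripper value outside its range is refused whole. OPENING is the closure in counts, from 0 (fully open) to 255 (shut), set as the call begins (- or left out, the last holds). The fingers move at their own pace and stop on an object; FORCE is the grip in N (left out, the last holds). Time passes only in rows, so rows that do not move let the fingers close, or fill a call up. It gives the time, the measured TCP pose, the force and the opening at its end, in the units of the state.
- sense(): the state, without advancing time (a new reading comes with each control period).
- grab_frame(name): name is "side" or "top"; returns a dict with "image" (420x560x3 uint8, blue, green, red), "K" (3x3 intrinsics, pixels), "distortion" ([k1, k2, p1, p2, k3] as OpenCV has them; the pictures are not rectified), "origin" and "rotation" of the camera in the world. Camera axes: x right, y down, z forward; pixel columns grow to the right and rows downward; lengths in m; the calibration is good to about 2 mm. A picture is of the moment at which its call begins. There is no depth.
- hand_in(): hands the job in, once; it reports no verdict.
The state is a dict: "t": time; "qpos": joint angles; "qvel": joint speeds; "effort": joint torques, N m; "tcp_pos": TCP position; "eef_rot": TCP orientation; "contact_force": force on the tool from outside, world axes, zero at the start; "moment": the same for the moment, N m; "finger_gap": finger opening in m.
Only numpy, scipy, OpenCV 4.12 (cv2) and the standard library are available. Lean on these libraries where they do the work, as an engineer would, in place of code of your own. Each camera call takes 0.05 s, during which the arm holds its last target. There are 200 camera calls.

## Task

Set up the espresso bar's tool rack for service: pull its telescoping mast up by the black knob until the lock button clicks out, then lift every hand tool off the drying stand's hooks, pick up the scraper lying on the counter, and hang each one by its eye on the raised rack, one tool to a hook. Do not knock the jug, shot glass, red distribution tool or filter basket about.

Things in the scene. Friction and masses are not known exactly. Their poses are not given: they have to be found in the camera images.
- scoop: Scoop: round cup blade 58 mm across, 30 deep. Hung on drying stand or absent. Flat hand tool: steel eye frame 40 wide, 48 tall, 8 thick with opening 24 wide, 32 tall; handle 24 wide, 8 thick from there to 77 mm below the eye's middle, then the blade to 138 mm. 60-130 g. Origin: 138 mm below the eye's middle. z: along the tool to the eye (up when hung), y: across, x: through the opening.
- stencil: Cocoa stencil: thin slotted disc blade 68 mm across. Hung on drying stand or absent. Flat hand tool: steel eye frame 40 wide, 48 tall, 8 thick with opening 24 wide, 32 tall; handle 24 wide, 8 thick from there to 77 mm below the eye's middle, then the blade to 138 mm. 60-130 g. Origin: 138 mm below the eye's middle. z: along the tool to the eye (up when hung), y: across, x: through the opening.
- server: Cake server: thin blade narrowing from 50 to 20 mm. Hung on drying stand or absent. Flat hand tool: steel eye frame 40 wide, 48 tall, 8 thick with opening 24 wide, 32 tall; handle 24 wide, 8 thick from there to 77 mm below the eye's middle, then the blade to 138 mm. 60-130 g. Origin: 138 mm below the eye's middle. z: along the tool to the eye (up when hung), y: across, x: through the opening.
- scraper: Scraper: thin square blade 60 mm wide. Lies flat (x vertical), eye away from the robot. Flat hand tool: steel eye frame 40 wide, 48 tall, 8 thick with opening 24 wide, 32 tall; handle 24 wide, 8 thick from there to 77 mm below the eye's middle, then the blade to 134 mm. 60-130 g. Origin: the eye's middle. z: along the tool to the eye (up when hung), y: across, x: through the opening.
- scoop_eye (a point): Middle of the scoop's eye opening, mid-thickness; axes as the scoop's.
- stencil_eye (a point): Middle of the stencil's eye opening, mid-thickness; axes as the stencil's.
- server_eye (a point): Middle of the server's eye opening, mid-thickness; axes as the server's.
- scraper_eye (a point): Middle of the scraper's eye opening, mid-thickness; axes as the scraper's.
- drystand: Fixed drying stand: foot, post, crossbar 240 mm long along y at height 190, three hooks 95 mm apart shaped as the rack's (tips to -x and up 45 deg; lowest point 45 mm before the bar, at height 182). Tools hang with eye middle at height 172, broad side to the hook tips. Origin: under the post, on the counter. x: from hook tips to crossbar.
- mast (a joint): Height of the tool rack's telescoping mast over its lowest position, m; starts at 0 to 0.02, snap lock at about 0.078, stop at 0.083. Needs about 12 to 15 N to lift; friction holds it where it is left. The whole crossbar with hooks and knob goes up with it.
- lock (a joint): Spring lock button on the +x side of the rack's square tube (30 mm): 0 is pushed in, it springs out by itself to about 0.010 m when the mast reaches the lock height, and then the mast cannot sink.
- mast_knob (a point): Middle of the upright black knob on top of the mast, 36 mm diameter and 26 mm tall; its underside is 14 mm above the crossbar. Grip it from above and pull straight up.
- hook0 (a point): Hook 0 of the rack (0 at its -y end, 3 at +y; 80, 140, 80 mm apart; moves with the mast). 8 mm bar: from the crossbar it runs 39 mm to local -x falling 8 mm, then turns 45 deg up for 30 mm to -x and 30 mm up to its tip. Site: bar centre at the lowest point, 45 mm before and 8 mm below the crossbar's middle. x: from hook tips to crossbar, z up. A hung eye's middle is 10 mm below the point.
- hook1 (a point): Hook 1 of the rack (0 at its -y end, 3 at +y; 80, 140, 80 mm apart; moves with the mast). 8 mm bar: from the crossbar it runs 39 mm to local -x falling 8 mm, then turns 45 deg up for 30 mm to -x and 30 mm up to its tip. Site: bar centre at the lowest point, 45 mm before and 8 mm below the crossbar's middle. x: from hook tips to crossbar, z up. A hung eye's middle is 10 mm below the point.
- hook2 (a point): Hook 2 of the rack (0 at its -y end, 3 at +y; 80, 140, 80 mm apart; moves with the mast). 8 mm bar: from the crossbar it runs 39 mm to local -x falling 8 mm, then turns 45 deg up for 30 mm to -x and 30 mm up to its tip. Site: bar centre at the lowest point, 45 mm before and 8 mm below the crossbar's middle. x: from hook tips to crossbar, z up. A hung eye's middle is 10 mm below the point.
- hook3 (a point): Hook 3 of the rack (0 at its -y end, 3 at +y; 80, 140, 80 mm apart; moves with the mast). 8 mm bar: from the crossbar it runs 39 mm to local -x falling 8 mm, then turns 45 deg up for 30 mm to -x and 30 mm up to its tip. Site: bar centre at the lowest point, 45 mm before and 8 mm below the crossbar's middle. x: from hook tips to crossbar, z up. A hung eye's middle is 10 mm below the point.
- jug: Squat copper milk jug, 96 mm wide, 85 mm tall, handle at its +y, upright; origin under its centre. Bystander.
- shot_glass: Clear shot glass 52 mm wide, 60 mm tall, upright; origin under its centre. Bystander.
- distributor: Red distribution tool 58 mm wide, 40 mm tall; origin under its centre. Bystander.
- basket: Steel filter basket 68 mm wide, 28 mm tall; origin under its centre. Bystander.
Not all that is in view belongs to the job. Of the things like the scoop, leave any that is green or orange; of the rest the smaller one is meant.

How it is judged:
By the outcome, as a careful person would: the job done as asked, in the order asked, and still so for the second after the job is handed in, with the robot touching nothing.
Of scoop, stencil, server only 2 to 3 are there at a start; the rules pass over those that are not, and their reading is None.
At some moment in a run one of scraper may be knocked a few centimetres aside while the robot is not near it.
It also fails if it takes over 200 s, if anything falls off the work surface, if the arm or the gripper's body presses on something with over 40 N, if the wrist force passes 120 N, or if a joint passes its speed limit or range.

## Working session

There is one attempt and no reset: what is moved stays moved. The work goes in short steps, Python scripts to look and compute and a shell command to move; the robot and the scene stay as the last step left them, time stands still between calls to the robot, and variables do not carry over. Pictures are saved under pics/ and viewed, about 12 in all and at most 16, crops included, and the job is handed in when it is done.

```bash
ls; mkdir -p pics; cat > h.py <<'E'
from bench import *
import numpy as np, cv2
from scipy.spatial.transform import Rotation as R
def shot(n,tag):
    f=grab_frame(n); cv2.imwrite(f'pics/{tag}.png',f['image']); np.save(f'pics/{tag}.npy',f,allow_pickle=True); return f
def load(tag): return np.load(f'pics/{tag}.npy',allow_pickle=True).item()
def ray(f,uv):
    p=cv2.undistortPoints(np.array([[uv]],float),np.array(f['K']),np.array(f['distortion']))[0,0]
    d=np.array(f['rotation'])@np.array([p[0],p[1],1]); return np.array(f['origin']),d/np.linalg.norm(d)
def at(f,uv,v,ax=2):
    o,d=ray(f,uv); return o+d*(v-o[ax])/d[ax]
def tri(f1,u1,f2,u2):
    o1,d1=ray(f1,u1);o2,d2=ray(f2,u2)
    s=np.linalg.lstsq(np.c_[d1,-d2],o2-o1,rcond=None)[0]
    a=o1+s[0]*d1;b=o2+s[1]*d2; return (a+b)/2,np.linalg.norm(a-b)
def proj(f,P):
    Rm=np.array(f['rotation']);o=np.array(f['origin'])
    return cv2.projectPoints(np.array(P,float).reshape(-1,3),cv2.Rodrigues(Rm.T)[0],-Rm.T@o,np.array(f['K']),np.array(f['distortion']))[0][:,0]
def crop(tag,x0,y0,x1,y1,k,out):
    im=cv2.imread(f'pics/{tag}.png')[y0:y1,x0:x1]; cv2.imwrite(f'pics/{out}.png',cv2.resize(im,None,fx=k,fy=k,interpolation=cv2.INTER_CUBIC))
def goto(p,Rt=None):
    "shift in tool axes (mm) and rotation vector in tool frame (deg) from the measured pose"
    s=sense();r=R.from_rotvec(s['eef_rot']);print('shift mm',np.round(r.inv().apply(np.array(p)-s['tcp_pos'])*1e3,1))
E
python3 - <<'E'
from h import *
for n in('side','top'):
    f=shot(n,n+'0');print(n,np.round(f['origin'],3),np.round(f['rotation'],2).tolist(),f['K'][0][0])
s=sense();print(s); print(R.from_rotvec(s['eef_rot']).as_matrix().round(2))
E
```

```text
pics
side [ 0.114 -0.879  0.903] [-2.17, 0.5, -0.26] 421.6518680249191
top [0.357 0.058 1.536] [-2.11, 2.15, -0.15] 431.2541082993151
{'t': 0.1, 'qpos': array([ 1.03160007e+00,  2.77080933e-01, -2.77370698e-02,  1.26798907e+00,
        5.72937711e-05,  1.46737428e+00]), 'qvel': array([-0.00115656, -0.00218944,  0.00170347,  0.00018087, -0.00010623,
        0.00141313]), 'effort': array([ 5.35158542e-04, -4.46708608e+01,  2.96128303e+01,  8.46853451e-03,
       -9.66840935e-05,  2.92167272e-06]), 'tcp_pos': array([0.26349466, 0.56602928, 0.2552597 ]), 'eef_rot': array([ 2.64840444,  1.68825878, -0.00286391]), 'contact_force': array([-0.61979434,  0.50347383,  0.55015749]), 'moment': array([-0.0135549 , -0.03869325, -0.00843964]), 'finger_gap': 0.08560674593743002}
[[ 0.42  0.91 -0.  ]
 [ 0.91 -0.42 -0.  ]
 [-0.   -0.   -1.  ]]
```

View pics/side0.png

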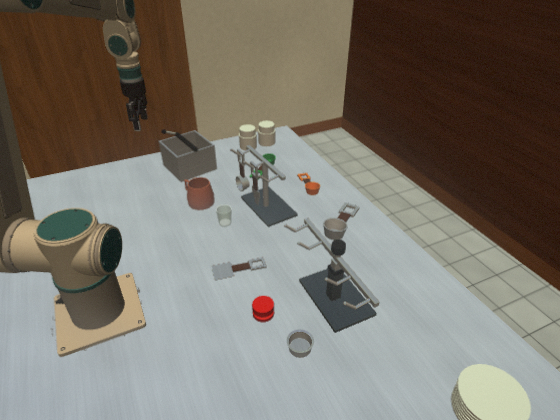

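View pics/top0.png

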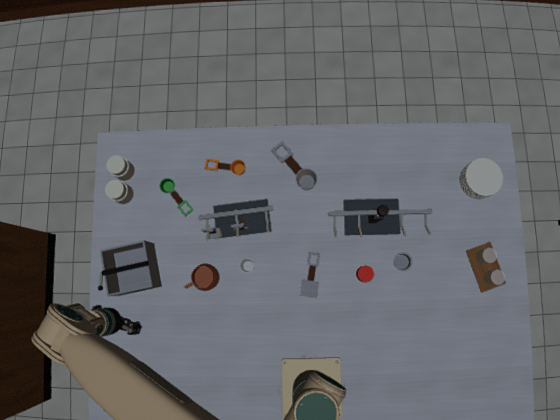

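The side view shows the drying stand around (260,180) with tools hanging on its left hooks. The rack is around (337,260), and the scraper lies at (240,268). In the top view the large steel scoop lies at (295,165), with green and orange decoys at (175,195) and (225,167). The rotation is given as a rotation vector, so I'll fix the helper and enlarge.

```bash
sed -i "s/np.array(f\['rotation'\])/R.from_rotvec(f['rotation']).as_matrix()/" h.py
python3 - <<'E'
from h import *
crop('side0',200,120,400,340,2.7,'c1')
a=cv2.imread('pics/c1.png')
crop('top0',190,130,440,300,3.2,'c2')
E
```

```text
(no output)
```

View pics/c1.png

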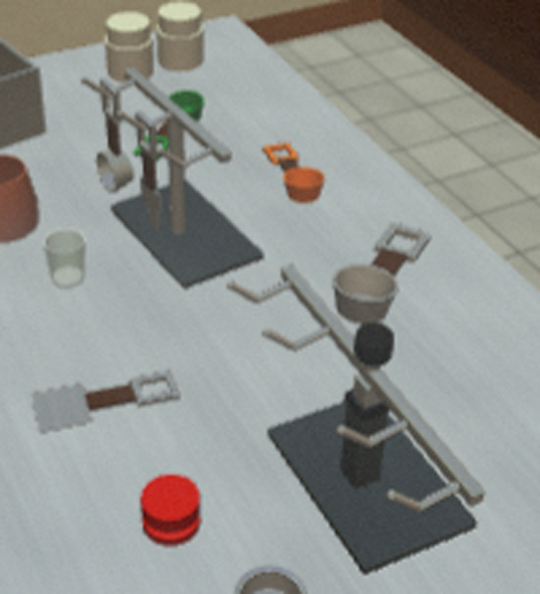

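View pics/c2.png

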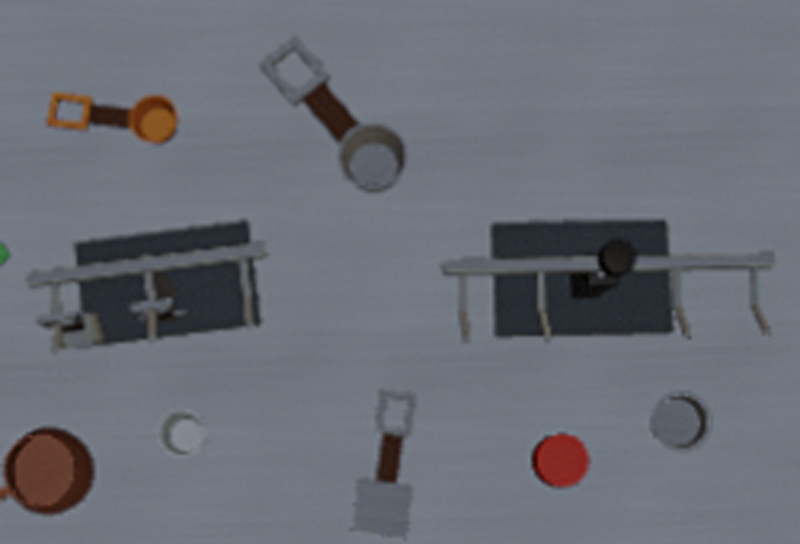

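Candidates like the scoop: the steel scoop hung on the stand (side px ~(242,183)), a larger steel one lying on the counter (335,229), an orange one (312,188) and a green one (270,160). The hung one fits, since it's the smaller of the two steel ones and is on the drying stand. The middle hook also holds a tool with a narrow blade, and the -y hook is empty. Now measuring.

```bash
python3 - <<'E'
from h import *
S=load('side0');T=load('top0')
c1=lambda u,v:(200+u/2.7,120+v/2.7)
c2=lambda u,v:(190+u/3.2,130+v/3.2)
pr=lambda n,x:print(n,np.round(x[0],4) if isinstance(x,tuple) else np.round(x,4),round(x[1],4) if isinstance(x,tuple) else '')
for n,a,b in [('knob',(375,343),(617,257)),('rack+y',(288,270),(445,268)),('rack-y',(478,497),(772,261)),
 ('h3tip',(231,286),(466,338)),('h2tip',(266,333),(547,337)),('h1tip',(341,430),(686,333)),('h0tip',(392,494),(767,330)),
 ('dry+y',(132,74),(33,278)),('dry-y',(228,156),(264,248)),('dtip+y',(85,80),(58,348)),('dtip_m',(122,117),(152,335)),('dtip-y',(167,163),(253,322)),
 ('scoop cup',(110,170),(92,329)),('scoop eye',(110,97),(60,320)),('t2 eye',(150,128),(153,307)),('t2bottom',(153,225),(180,314))]:
    pr(n,tri(S,c1(*a),T,c2(*b)))
for n,b,z in [('scr eye',(395,413),.004),('scr blade end',(380,534),.004),('scr hand bot',(386,480),.004),('jug',(50,470),.085),('glass',(183,432),.06),('dist',(561,460),.04),('basket',(680,420),.028)]:
    pr(n,at(T,c2(*b),z))
for n,b in [('dry base',[(76,243),(247,222),(258,325),(98,345)]),('rack base',[(492,223),(666,221),(671,332),(496,336)])]:
    print(n,[np.round(at(T,c2(*p),.008)[:2],3) for p in b])
for n,b in [('scr eye',(156,388)),('scr blade end',(37,410))]: pr('S '+n,at(S,c1(*b),.004))
E
```

```text
knob [ 0.5825 -0.236   0.1924] 0.0011
rack+y [ 0.5819 -0.0686  0.1582] 0.0035
rack-y [ 0.5812 -0.4039  0.1573] 0.0021
h3tip [ 0.5078 -0.0851  0.1753] 0.0022
h2tip [ 0.5062 -0.1651  0.1772] 0.0012
h1tip [ 0.5069 -0.3045  0.1769] 0.0009
h0tip [ 0.5071 -0.3857  0.1798] 0.0
dry+y [0.5758 0.3446 0.187 ] 0.0029
dry-y [0.6006 0.113  0.1892] 0.003
dtip+y [0.5023 0.3142 0.2111] 0.0025
dtip_m [0.5143 0.223  0.2042] 0.003
dtip-y [0.5277 0.1244 0.1933] 0.0057
scoop cup [0.5305 0.3054 0.0762] 0.0105
scoop eye [0.5346 0.3189 0.1765] 0.0034
t2 eye [0.5474 0.2243 0.1791] 0.0075
t2bottom [0.5505 0.2141 0.0407] 0.0085
scr eye [ 0.4439 -0.021   0.004 ] 
scr blade end [ 0.3117 -0.001   0.004 ] 
scr hand bot [ 0.3704 -0.0091  0.004 ] 
jug [0.3859 0.3468 0.085 ] 
glass [0.4248 0.2085 0.06  ] 
dist [ 0.3871 -0.1968  0.04  ] 
basket [ 0.4273 -0.3317  0.028 ] 
dry base [array([0.642, 0.334]), array([0.662, 0.14 ]), array([0.545, 0.129]), array([0.526, 0.309])]
rack base [array([ 0.655, -0.136]), array([ 0.653, -0.334]), array([ 0.527, -0.332]), array([ 0.527, -0.136])]
S scr eye [ 0.4475 -0.023   0.004 ] 
S scr blade end [0.3176 0.0023 0.004 ]
```

Measurements agree with the given sizes: hook spacing 80/140/80, knob 0.19 high, drying stand yawed about 6°. First move: square up the wrist, rise and go over the knob.

```bash
python3 -m handwheel '0 0 -15 -8.3;0 0 -15 -8.3;0 0 -15 -8.4;-40 16 0 0;-40 16 0 0;-40 16 0 0;-40 16 0 0;-40 16 0 0' 0 80
python3 -m handwheel '-40 16 0 0;-40 16 0 0;-40 16 0 0;-40 16 0 0;-40 16 0 0;-40 16 0 0;-40 16 0 0;-40 16 0 0'
python3 -m handwheel '-40 16 0 0;-40 16 0 0;-40 16 0 0;-40 16 0 0;-40 16 0 0;-40 16 0 0;-40 16 0 0;0 0 0 0'
python3 - <<'E'
from h import *
s=sense();print(R.from_rotvec(s['eef_rot']).as_matrix().round(3)); goto([.5825,-.236,.200])
E
```

```text
t: 1.1
tcp_pos: [0.344, 0.3651, 0.3008]
eef_rot: [2.221, 2.222, -0.001]
contact_force: [0.5, -0.6, 0.5]
finger_gap: 0.0853
t: 2.1
tcp_pos: [0.4721, 0.0453, 0.3009]
eef_rot: [-2.221, -2.222, 0.0]
contact_force: [0.8, 0.9, -0.3]
finger_gap: 0.0854
t: 3.1
tcp_pos: [0.5847, -0.2358, 0.3]
eef_rot: [-2.224, -2.218, 0.001]
contact_force: [-0.7, 0.8, -0.2]
finger_gap: 0.0852
[[ 0.003  1.    -0.001]
 [ 1.    -0.003  0.   ]
 [ 0.    -0.001 -1.   ]]
shift mm [ -0.2  -2.1 100. ]
```

```bash
python3 -m handwheel '0 -2 15 0;0 0 15 0;0 0 20 0;0 0 20 0;0 0 15 0;0 0 10 0;0 0 5 0;0 0 0 0'
python3 -m handwheel '0 0 0 0;0 0 0 0;0 0 0 0;0 0 0 0;0 0 0 0;0 0 0 0;0 0 0 0;0 0 0 0' 255 80
python3 -m handwheel '0 0 -8 0;0 0 -8 0;0 0 -8 0;0 0 -8 0;0 0 -8 0;0 0 -8 0;0 0 -8 0;0 0 -3 0'
```

```text
t: 4.1
tcp_pos: [0.5823, -0.2332, 0.2013]
eef_rot: [2.221, 2.222, -0.0]
contact_force: [-0.8, -0.3, -0.3]
finger_gap: 0.0853
t: 5.1
tcp_pos: [0.5826, -0.2329, 0.2015]
eef_rot: [2.22, 2.222, 0.002]
contact_force: [0.3, 3.7, 4.4]
finger_gap: 0.0338
t: 6.1
tcp_pos: [0.5825, -0.2329, 0.2565]
eef_rot: [-2.219, -2.221, -0.0]
contact_force: [6.4, 1.1, -12.9]
finger_gap: 0.0338
```

```bash
python3 -m handwheel '0 0 -2 0;0 0 -2 0;0 0 -2 0;0 0 -2 0;0 0 -2 0;0 0 0 0;0 0 0 0;0 0 0 0'
python3 -m handwheel '0 0 -1 0;0 0 -1 0;0 0 -1 0;0 0 -1 0;0 0 -1 0;0 0 0 0;0 0 0 0;0 0 0 0'
python3 -m handwheel '0 0 -1 0;0 0 -1 0;0 0 -1 0;0 0 -1 0;0 0 -1 0;0 0 0 0;0 0 0 0;0 0 0 0'
```

```text
t: 7.1
tcp_pos: [0.5825, -0.2329, 0.2664]
eef_rot: [-2.219, -2.221, -0.0]
contact_force: [6.6, 1.1, -11.4]
finger_gap: 0.0338
t: 8.1
tcp_pos: [0.5825, -0.2329, 0.2718]
eef_rot: [-2.219, -2.221, -0.0]
contact_force: [5.5, 1.0, -9.7]
finger_gap: 0.0337
t: 9.1
tcp_pos: [0.5825, -0.2329, 0.2762]
eef_rot: [-2.218, -2.22, 0.0]
contact_force: [6.2, 1.4, -11.9]
finger_gap: 0.0337
```

```bash
python3 -m handwheel '0 0 -1 0;0 0 -1 0;0 0 -1 0;0 0 0 0;0 0 0 0;0 0 0 0;0 0 0 0;0 0 0 0'
python3 -m handwheel '0 0 -1 0;0 0 -1 0;0 0 -1 0;0 0 0 0;0 0 0 0;0 0 0 0;0 0 0 0;0 0 0 0'
python3 - <<'E'
from h import *
shot('side','side1');crop('side1',240,120,400,320,3,'c3')
E
```

```text
t: 10.1
tcp_pos: [0.5825, -0.233, 0.2789]
eef_rot: [-2.218, -2.22, 0.0]
contact_force: [7.2, 0.6, -13.0]
finger_gap: 0.0337
t: 11.1
tcp_pos: [0.5825, -0.2329, 0.279]
eef_rot: [-2.217, -2.219, 0.001]
contact_force: [10.4, 0.5, -22.4]
finger_gap: 0.034
```

View pics/c3.png

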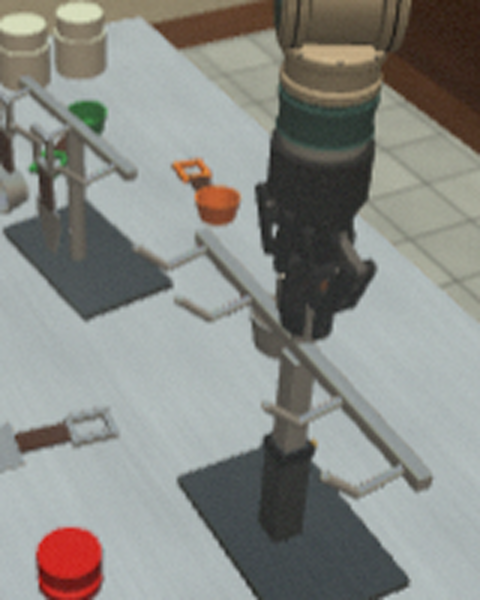

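The mast stops hard at +78 mm of travel from its start. The force rose to 22 N, and an orange/yellow lock button is visible at crop (313,442) on the +x side of the tube. I'll release and go over the scoop.

```bash
python3 -m handwheel '0 0 3 0;0 0 0 0;0 0 0 0;0 0 0 0;0 0 0 0;0 0 0 0;0 0 0 0;0 0 0 0' 0
python3 -m handwheel '0 0 -10 0;0 0 -15 0;0 0 -20 0;0 0 -20 0;0 0 0 0;25 -3 0 0;34 -3 0 0;34 -3 0 0'
python3 -m handwheel '36 -3 0 0;36 -3 0 0;36 -3 0 0;36 -3 0 0;36 -3 0 0;36 -3 0 0;36 -3 0 0;36 -3 0 0'
python3 -m handwheel '36 -3 0 0;36 -3 0 0;36 -3 0 0;36 -3 0 0;25 -3 0 0;0 0 0 -3;0 0 0 -3;0 0 0 0'
python3 - <<'E'
from h import *
shot('side','side2');shot('top','top2');crop('side2',200,100,400,310,2.8,'c4');goto([.534,.319,.300])
E
```

```text
t: 12.15
tcp_pos: [0.5823, -0.2332, 0.2833]
eef_rot: [-2.221, -2.222, 0.0]
contact_force: [0.1, 0.1, 0.1]
finger_gap: 0.0855
t: 13.15
tcp_pos: [0.5722, -0.1381, 0.3472]
eef_rot: [-2.219, -2.221, 0.001]
contact_force: [0.3, -0.4, -0.9]
finger_gap: 0.0855
t: 14.15
tcp_pos: [0.5474, 0.1497, 0.3474]
eef_rot: [-2.219, -2.222, 0.002]
contact_force: [0.6, -0.5, -0.0]
finger_gap: 0.0854
t: 15.15
tcp_pos: [0.5325, 0.3173, 0.3474]
eef_rot: [-2.1, -2.335, 0.003]
contact_force: [1.1, -0.2, -0.9]
finger_gap: 0.0853
shift mm [ 2.   1.2 47.8]
```

View pics/c4.png

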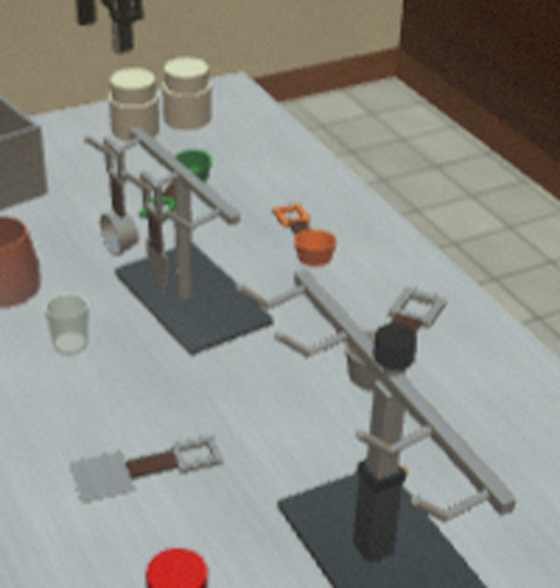

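```bash
python3 - <<'E'
from h import *
S=load('side2');c=lambda u,v:(200+u/2.8,100+v/2.8)
for n,p,x in [('+y end',(303,275),.5815),('-y end',(508,502),.5815),('knob',(396,346),.5825),('h3tip',(241,290),.507),('h2tip',(281,338),.507),('h1tip',(360,434),.507),('h0tip',(415,498),.507),('h3low',(268,303),.537),('h2low',(308,351),.537),('h1low',(388,447),.537),('h0low',(442,514),.537)]: print(n,at(S,c(*p),x,0).round(4))
E
python3 -m handwheel '2 1 20 0;0 0 25 0;0 0 25 0;0 0 25 0;0 0 25 0;0 0 20 0;0 0 15 0;0 0 10 0'
python3 -m handwheel '0 0 0 0;0 0 0 0;0 0 0 0;0 0 0 0;0 0 0 0;0 0 0 0;0 0 0 0;0 0 0 0' 255 50
python3 - <<'E'
from h import *
shot('side','side3');crop('side3',210,100,310,200,5.5,'c5')
E
```

```text
+y end [ 0.5815 -0.0755  0.239 ]
-y end [ 0.5815 -0.4031  0.2367]
knob [ 0.5825 -0.2367  0.2683]
h3tip [ 0.507 -0.091  0.255]
h2tip [ 0.507  -0.1705  0.2555]
h1tip [ 0.507  -0.3053  0.255 ]
h0tip [ 0.507  -0.3846  0.2573]
h3low [ 0.537  -0.0885  0.2285]
h2low [ 0.537  -0.1674  0.2278]
h1low [ 0.537  -0.3033  0.2266]
h0low [ 0.537  -0.3821  0.2238]
t: 16.25
tcp_pos: [0.5345, 0.3187, 0.1825]
eef_rot: [-2.102, -2.335, 0.001]
contact_force: [0.1, -0.2, 0.7]
finger_gap: 0.0857
t: 17.25
tcp_pos: [0.5358, 0.3193, 0.1846]
eef_rot: [2.101, 2.334, 0.004]
contact_force: [0.7, 0.6, 5.7]
finger_gap: 0.0391
```

View pics/c5.png

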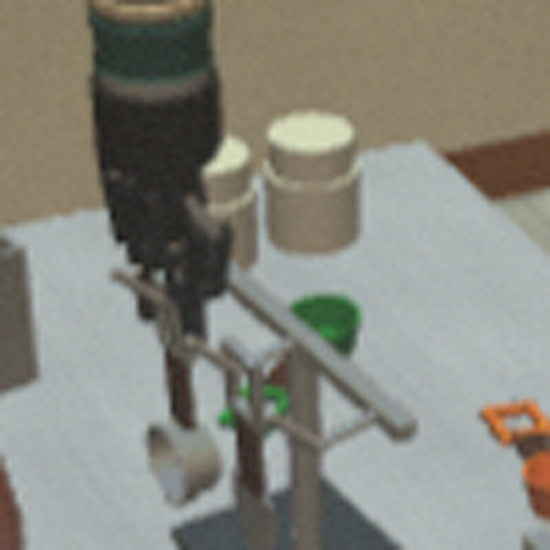

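Scoop's eye is gripped (gap 39 mm of the 40 nominal). I'll take it off along the 45° hook.

```bash
python3 -m handwheel '0 0 -5 0;0 0 -5 0;0 -7 -7 0;0 -7 -7 0;0 -7 -7 0;0 -7 -7 0;0 -7 -7 0;0 -7 -7 0'
python3 -m handwheel '0 -10 -10 0;0 -20 -15 0;0 -20 -20 0;0 -20 -25 0;0 -10 -25 0;0 0 -15 0;0 0 0 3;0 0 0 3'
python3 - <<'E'
from h import *
shot('side','side4');crop('side4',180,60,320,200,4,'c6'); goto([.487,-.384,.31])
E
```

```text
t: 18.3
tcp_pos: [0.4925, 0.3143, 0.2359]
eef_rot: [2.101, 2.335, 0.0]
contact_force: [0.2, -0.1, -0.7]
finger_gap: 0.0394
t: 19.3
tcp_pos: [0.4138, 0.3061, 0.3455]
eef_rot: [2.223, 2.22, 0.001]
contact_force: [0.2, -0.5, -1.5]
finger_gap: 0.0397
shift mm [-689.8   75.    35.4]
```

View pics/c6.png

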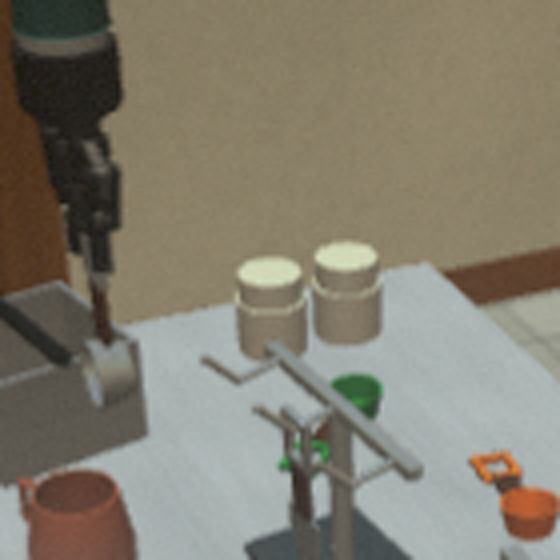

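Scoop held, eye up. Carry to hook 0.

```bash
python3 -m handwheel '-20 1 0 0;-30 1 0 0;-38 1 0 0;-38 1 0 0;-38 1 0 0;-38 1 0 0;-38 1 0 0;-38 1 0 0'
python3 -m handwheel '-38 1 0 0;-38 1 0 0;-38 1 0 0;-38 1 0 0;-38 1 0 0;-38 1 0 0;-38 1 0 0;-38 1 0 0'
python3 -m handwheel '-38 0 0 0;-38 0 0 0;-20 0 0 0;-12 0 0 0;0 10 0 0;0 20 5 0;0 15 10 0;0 5 10 0'
python3 - <<'E'
from h import *
shot('side','side5');shot('top','top5');crop('side5',240,100,420,300,3,'c7'); goto([.482,-.384,.298])
E
```

```text
t: 20.35
tcp_pos: [0.421, 0.026, 0.3453]
eef_rot: [2.221, 2.222, -0.001]
contact_force: [1.1, 0.2, -0.9]
finger_gap: 0.039
t: 21.35
tcp_pos: [0.4286, -0.2778, 0.3452]
eef_rot: [-2.221, -2.221, 0.001]
contact_force: [0.4, 0.4, -1.2]
finger_gap: 0.0393
t: 22.35
tcp_pos: [0.4813, -0.383, 0.319]
eef_rot: [-2.218, -2.224, -0.0]
contact_force: [-0.0, -0.0, -1.3]
finger_gap: 0.0392
shift mm [-1.4  2.2 19.8]
```

View pics/c7.png

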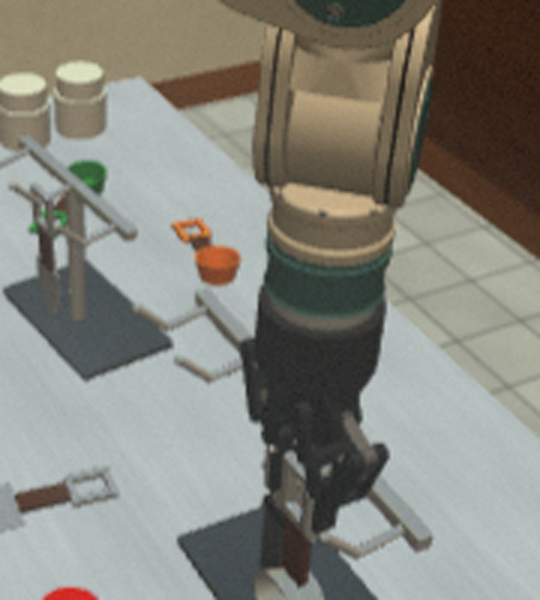

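The scoop hangs straight in the grip (eye at crop ~(292,490)) and hook 0 is at crop ~(345,545). Check by projection that this matches the plan.

```bash
python3 - <<'E'
from h import *
S=load('side5')
for p in [(.4813,-.383,.3065),(.537,-.384,.228),(.507,-.384,.258),(.4813,-.383,.2295)]:
    q=proj(S,p)[0]; print(p,((q-[240,100])*3).round())
E
```

```text
(0.4813, -0.383, 0.3065) [298. 493.]
(0.537, -0.384, 0.228) [356. 548.]
(0.507, -0.384, 0.258) [324. 532.]
(0.4813, -0.383, 0.2295) [289. 572.]
```

```bash
python3 -m handwheel '-1 1 10 0;0 0 10 0;0 0 3 0;0 0 0 0;0 7 7 0;0 7 7 0;0 7 7 0;0 7 7 0'
python3 -m handwheel '0 7 7 0;0 7 7 0;0 7 7 0;0 5 5 0;0 0 5 0;0 0 4 0;0 0 2 0;0 0 0 0'
```

```text
t: 23.45
tcp_pos: [0.5094, -0.3848, 0.2685]
eef_rot: [-2.22, -2.222, 0.0]
contact_force: [-0.2, -0.1, -0.7]
finger_gap: 0.039
t: 24.45
tcp_pos: [0.535, -0.385, 0.2326]
eef_rot: [2.22, 2.221, 0.001]
contact_force: [0.1, 0.9, -1.0]
finger_gap: 0.0393
```

```bash
python3 -m handwheel '0 0 1 0;0 0 1 0;0 0 1 0;0 0 0 0;0 0 0 0;0 0 0 0;0 0 0 0;0 0 0 0'
python3 -m handwheel '0 0 0 0;0 0 0 0;0 0 0 0;0 0 0 0;0 0 0 0;0 0 0 0;0 0 0 0;0 0 0 0' 75
python3 -m handwheel '0 0 -5 0;0 0 -10 0;0 0 -20 0;0 0 -25 0;0 0 -30 0;0 0 -25 0;20 0 -5 0;30 0 0 0'
python3 -m handwheel '40 0 0 0;40 0 0 0;40 0 0 0;40 0 0 0;40 0 0 0;40 0 0 0;40 0 0 0;40 0 0 0' 0
python3 - <<'E'
from h import *
shot('side','side6');crop('side6',200,100,400,310,2.8,'c8'); goto([.543,.224,.33])
E
```

```text
t: 25.45
tcp_pos: [0.5351, -0.3851, 0.2295]
eef_rot: [2.22, 2.221, 0.0]
contact_force: [3.9, -0.5, 2.7]
finger_gap: 0.0392
t: 26.45
tcp_pos: [0.5348, -0.3849, 0.2294]
eef_rot: [2.221, 2.222, -0.0]
contact_force: [-0.2, -0.6, 0.8]
finger_gap: 0.0604
t: 27.45
tcp_pos: [0.5348, -0.334, 0.3496]
eef_rot: [2.222, 2.221, 0.001]
contact_force: [0.5, 1.0, -0.1]
finger_gap: 0.06
t: 28.45
tcp_pos: [0.5332, -0.0125, 0.3485]
eef_rot: [-2.219, -2.222, 0.001]
contact_force: [0.5, -1.5, -0.3]
finger_gap: 0.0855
shift mm [232.4  11.5  19.7]
```

View pics/c8.png

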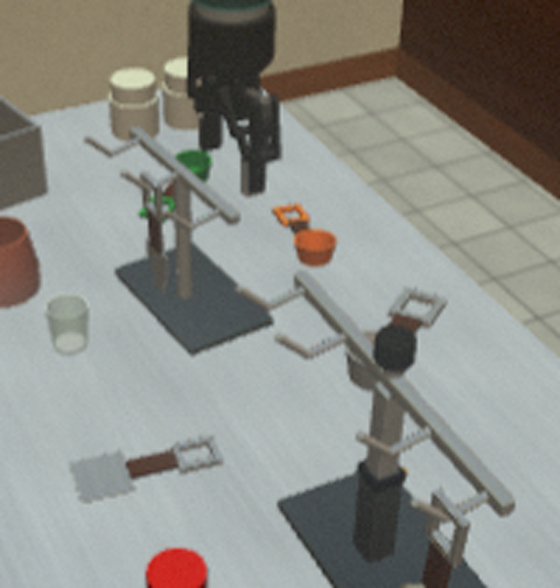

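Scoop hangs on hook 0 (crop (447,530)). The mast holds its height and the scraper hasn't moved. Next is the server on the middle stand hook.

```bash
python3 -m handwheel '36 2 0 0;38 2 0 0;38 2 0 0;38 2 0 0;38 2 0 0;38 2 0 0;6 0 0 -3;0 0 0 -3'
python3 - <<'E'
from h import *
goto([.544,.224,.183])
E
```

```text
t: 29.5
tcp_pos: [0.5449, 0.2185, 0.3483]
eef_rot: [-2.096, -2.338, 0.002]
contact_force: [0.1, -0.7, -0.0]
finger_gap: 0.0853
shift mm [5.600e+00 1.000e-01 1.653e+02]
```

```bash
python3 -m handwheel '5 0 20 0;0 0 25 0;0 0 25 0;0 0 25 0;0 0 25 0;0 0 20 0;0 0 15 0;0 0 10 0'
python3 -m handwheel '0 0 0 0;0 0 0 0;0 0 0 0;0 0 0 0;0 0 0 0;0 0 0 0;0 0 0 0;0 0 0 0' 255 50
python3 -m handwheel '0 0 -5 0;0 0 -5 0;0 -7 -7 0;0 -7 -7 0;0 -7 -7 0;0 -7 -7 0;0 -7 -7 0;0 -7 -7 0'
python3 -m handwheel '0 -10 -10 0;0 -20 -15 0;0 -20 -20 0;0 -20 -25 0;0 -10 -25 0;0 0 -15 0;0 0 0 3;0 0 0 3'
python3 - <<'E'
from h import *
goto([.482,-.304,.319])
E
```

```text
t: 30.5
tcp_pos: [0.545, 0.2222, 0.1833]
eef_rot: [-2.1, -2.335, 0.002]
contact_force: [0.5, 0.5, 0.6]
finger_gap: 0.0854
t: 31.5
tcp_pos: [0.547, 0.2224, 0.1856]
eef_rot: [2.101, 2.334, 0.004]
contact_force: [0.3, 1.2, 5.1]
finger_gap: 0.0394
t: 32.5
tcp_pos: [0.5037, 0.2176, 0.2369]
eef_rot: [2.101, 2.335, 0.0]
contact_force: [0.3, 0.6, -0.5]
finger_gap: 0.0397
t: 33.5
tcp_pos: [0.425, 0.2093, 0.3466]
eef_rot: [2.223, 2.22, 0.001]
contact_force: [0.2, -0.2, -1.4]
finger_gap: 0.0393
shift mm [-513.2   57.6   27.6]
```

```bash
python3 -m handwheel '-20 0 0 0;-30 0 0 0;-38 0 0 0;-38 0 0 0;-38 0 0 0;-38 0 0 0;-38 0 0 0;-38 0 0 0'
python3 -m handwheel '-38 0 0 0;-38 0 0 0;-38 0 0 0;-38 0 0 0;-38 0 0 0;-30 0 0 0;-17 0 0 0;0 0 0 0'
python3 -m handwheel '0 10 0 0;0 20 5 0;0 20 10 0;0 8 13 0;0 0 10 0;0 0 10 0;0 0 0 0;0 0 0 0'
python3 - <<'E'
from h import *
shot('side','side7');crop('side7',240,120,420,320,3,'c9'); goto([.482,-.306,.298])
S=load('side7')
t=sense()['tcp_pos']
for p in [t-[0,0,.0125],t-[0,0,.15],(.537,-.304,.228),(.507,-.304,.258)]:
    q=proj(S,p)[0]; print(p,((q-[240,120])*3).round())
E
```

```text
t: 34.5
tcp_pos: [0.4249, -0.0702, 0.3463]
eef_rot: [2.221, 2.222, 0.0]
contact_force: [0.0, 0.4, -0.2]
finger_gap: 0.0395
t: 35.5
tcp_pos: [0.4249, -0.3064, 0.3459]
eef_rot: [-2.222, -2.22, -0.0]
contact_force: [-0.2, 0.9, 0.1]
finger_gap: 0.0394
t: 36.5
tcp_pos: [0.4827, -0.306, 0.2987]
eef_rot: [2.221, 2.221, 0.0]
contact_force: [0.3, 0.9, -0.9]
finger_gap: 0.0397
shift mm [ 0.  -0.8  0.9]
[ 0.48282623 -0.30604357  0.28644701] [240. 384.]
[ 0.48282623 -0.30604357  0.14894701] [231. 514.]
(0.537, -0.304, 0.228) [296. 418.]
(0.507, -0.304, 0.258) [265. 401.]
```

View pics/c9.png

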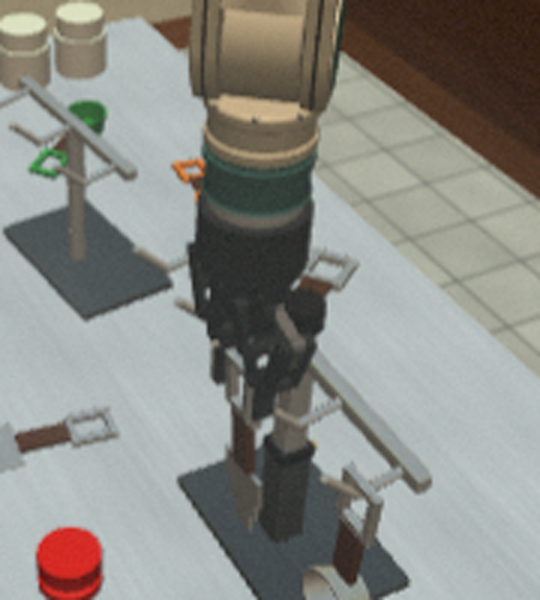

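Server (narrowing blade) held at crop (240,385). Hook 1's tip is at (275,408), as projected. Lower it on.

```bash
python3 -m handwheel '0 7 8 0;0 7 7 0;0 7 7 0;0 7 7 0;0 7 7 0;0 7 7 0;0 7 7 0;0 4 5 0'
python3 -m handwheel '0 0 3 0;0 0 3 0;0 0 3 0;0 0 2 0;0 0 2 0;0 0 1 0;0 0 0 0;0 0 0 0'
```

```text
t: 37.55
tcp_pos: [0.5364, -0.3057, 0.2427]
eef_rot: [-2.221, -2.222, -0.0]
contact_force: [-0.3, -0.4, -2.8]
finger_gap: 0.0394
t: 38.55
tcp_pos: [0.5364, -0.3059, 0.2299]
eef_rot: [2.22, 2.221, 0.001]
contact_force: [1.7, 0.2, 1.3]
finger_gap: 0.0394
```

```bash
python3 -m handwheel '0 0 0 0;0 0 0 0;0 0 0 0;0 0 0 0;0 0 0 0;0 0 0 0;0 0 0 0;0 0 0 0' 80
python3 -m handwheel '0 0 -5 0;0 0 -10 0;0 0 -20 0;0 0 -25 0;0 0 -30 0;0 0 -25 0;20 0 -5 0;30 0 0 0'
python3 -m handwheel '38 0 0 0;38 0 0 0;38 0 0 0;38 0 0 0;38 0 0 0;38 0 0 0;38 0 0 0;38 0 0 0' 0
python3 - <<'E'
from h import *
shot('side','side8');shot('top','top8')
crop('side8',190,110,390,310,2.7,'a');a=cv2.imread('pics/a.png')
crop('top8',280,220,350,310,6,'b');b=cv2.imread('pics/b.png')[:540,:250]
b=cv2.imread('pics/b.png');b=cv2.resize(b,(252*1,324))
crop('top8',290,230,340,305,5,'b');b=cv2.imread('pics/b.png')
c=np.zeros((540,790,3),np.uint8);c[:,:540]=a;c[:b.shape[0],540:]=b[:, :250];cv2.imwrite('pics/c10.png',c)
E
```

```text
t: 39.55
tcp_pos: [0.5359, -0.3057, 0.2293]
eef_rot: [2.221, 2.222, -0.0]
contact_force: [0.6, 0.3, -0.3]
finger_gap: 0.0589
t: 40.55
tcp_pos: [0.5359, -0.2548, 0.3496]
eef_rot: [2.222, 2.221, 0.001]
contact_force: [0.0, 0.8, 0.1]
finger_gap: 0.0586
t: 41.55
tcp_pos: [0.5343, 0.0506, 0.3485]
eef_rot: [-2.219, -2.222, 0.001]
contact_force: [0.4, 0.5, 0.5]
finger_gap: 0.0853
```

View pics/c10.png

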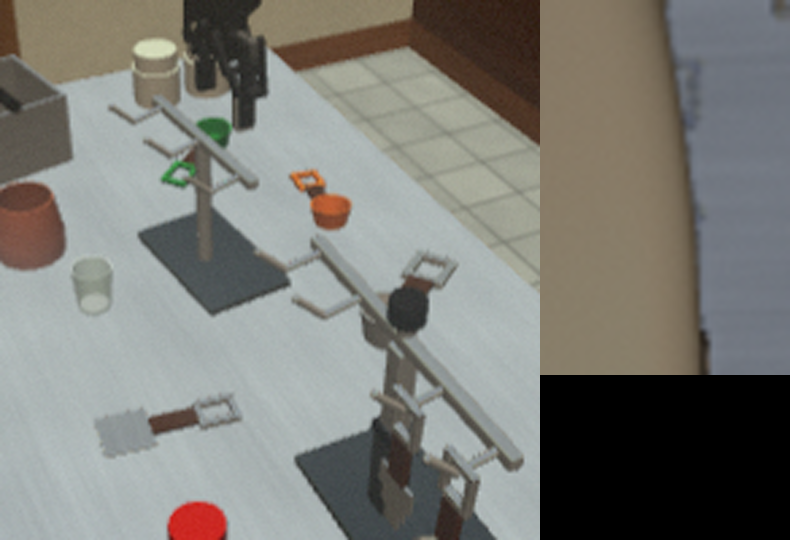

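Server is on hook 1, scoop on hook 0, and the stand is empty. The scraper's eye in the side view is at px (270.4,261.5), the same as before, so it hasn't moved. Go to it.

```bash
python3 -m handwheel '0 -30 0 0;0 -30 0 0;-20 -14 0 0;-30 0 20 0;-25 0 30 0;0 0 30 3;0 0 30 3;0 0 30 3.5' 0 20
python3 - <<'E'
from h import *
goto([.460,-.0243,.026])
E
```

```text
t: 42.65
tcp_pos: [0.4606, -0.0267, 0.2079]
eef_rot: [-2.399, -2.027, 0.001]
contact_force: [-0.7, 0.4, -0.7]
finger_gap: 0.0856
shift mm [  2.3  -0.9 181.9]
```

```bash
python3 -m handwheel '2 0 20 0;0 0 30 0;0 0 30 0;0 0 30 0;0 0 30 0;0 0 20 0;0 0 14 0;0 0 6 0'
python3 -m handwheel '0 0 2 0;0 0 0 0;0 0 0 0;0 0 0 0;0 0 0 0;0 0 0 0;0 0 0 0;0 0 0 0' 255 20
python3 -m handwheel '0 -1 -5 0;0 -1 -5 0;0 -1 -5 0;0 -2 -5 0;0 -2 -5 0;0 -3 -5 0;0 -3 -5 0;0 -3 -5 0'
python3 - <<'E'
from h import *
shot('side','side9');crop('side9',190,180,340,310,4,'c11')
E
```

```text
t: 43.65
tcp_pos: [0.4612, -0.0246, 0.0286]
eef_rot: [-2.396, -2.03, 0.001]
contact_force: [-0.1, 0.1, -0.6]
finger_gap: 0.0854
t: 44.65
tcp_pos: [0.4628, -0.0249, 0.0282]
eef_rot: [2.396, 2.03, 0.001]
contact_force: [-1.5, -0.3, 6.5]
finger_gap: 0.0388
t: 45.65
tcp_pos: [0.446, -0.0221, 0.0676]
eef_rot: [-2.397, -2.03, 0.0]
contact_force: [0.4, -0.4, -0.4]
finger_gap: 0.0387
```

View pics/c11.png

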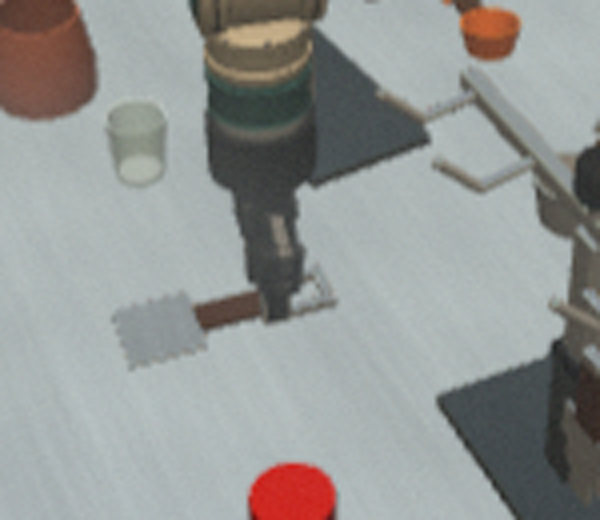

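The scraper's blade end is now at px ~(222,265), and a frame corner at crop (335,300). I'll work out whether it's in the air or slipped.

```bash
python3 - <<'E'
from h import *
S=load('side9')
d=np.array([.986,-.165,0]);e0=np.array([.446,-.022,.004])
t=sense()['tcp_pos']
cc=lambda p:((proj(S,p)[0]-[190,180])*4).round()
print('tip',cc(t-[0,0,.023]))
for n,e in [('orig',e0),('flat lifted',e0+[-.0168,.0028,.0394]),('slid',e0+[-.0168,.0028,0])]:
    print(n,'far',cc(e+.024*d),'eye',cc(e),'blade end',cc(e-.134*d),'near frame',cc(e-.024*d))
E
```

```text
tip [267. 295.]
orig far [300. 328.] eye [269. 335.] blade end [ 91. 371.] near frame [238. 341.]
flat lifted far [276. 294.] eye [244. 301.] blade end [ 62. 337.] near frame [212. 307.]
slid far [278. 333.] eye [247. 339.] blade end [ 68. 376.] near frame [215. 346.]
```

The scraper had been knocked before t=15: its eye went from px (258,264) to (270,262), and I'd only compared the later pictures. Recompute where it was before I gripped it, and where it is now.

```bash
python3 - <<'E'
from h import *
S=load('side8');c=lambda u,v:(190+u/2.7,110+v/2.7)
T=load('top5')
E=at(S,c(217,409),.004);B=at(S,c(97,434),.004);print('eye',E.round(4),'blade',B.round(4),np.linalg.norm(E-B),np.degrees(np.arctan2(*(E-B)[1::-1])))
S9=load('side9');c=lambda u,v:(190+u/4,180+v/4)
for z in(.004,.044):
    b=at(S9,c(126,340),z);f=at(S9,c(330,290),z);h=at(S9,c(199,317),z);print(z,'blade',b.round(4),'far',f.round(4),'handle bot',h.round(4),np.linalg.norm(b-f))
cv2.imwrite('pics/d.png',cv2.resize(T['image'][225:305,270:370],None,fx=6,fy=6,interpolation=cv2.INTER_CUBIC))
E
```

```text
eye [ 0.4856 -0.0308  0.004 ] blade [ 0.3514 -0.0091  0.004 ] 0.1359701780698351 -9.186034709017395
0.004 blade [0.3475 0.0193 0.004 ] far [0.508  0.0025 0.004 ] handle bot [0.4056 0.0186 0.004 ] 0.16136024207824579
0.044 blade [ 0.3372 -0.0207  0.044 ] far [ 0.4905 -0.0368  0.044 ] handle bot [ 0.3927 -0.0214  0.044 ] 0.15417694032115783
```

View pics/d.png

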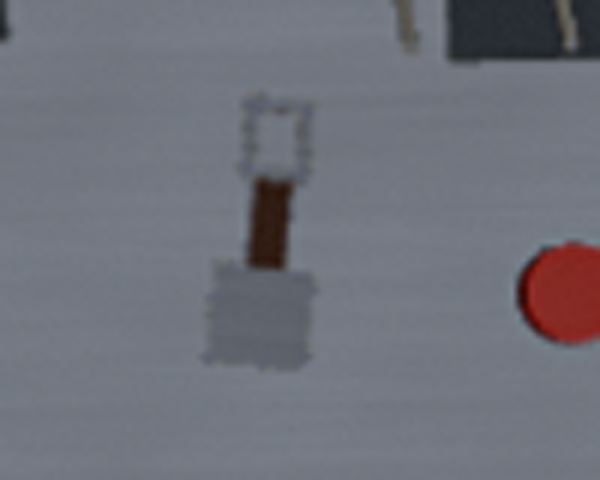

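It was gripped at the very back edge of the eye frame and lifted flat. I'll set it down again and re-grip near the far end of the eye.

```bash
python3 -m handwheel '0 3 5 0;0 3 5 0;0 3 5 0;0 2 5 0;0 2 5 0;0 1 5 0;0 1 5 0;0 1 4 0'
python3 -m handwheel '0 0 0 0;0 0 0 0;0 0 0 0;0 0 0 0;0 10 0 0;0 12 0 0;0 12 0 0;0 5 0 0' 0 20
python3 -m handwheel '0 0 2 0;0 0 1 0;0 0 0 0;0 0 0 0;0 0 0 0;0 0 0 0;0 0 0 0;0 0 0 0' 255 20
python3 -m handwheel '0 0 -5 0;0 -1 -5 0;0 -1 -5 0;0 -1 -5 0;0 -1 -5 0;0 -2 -5 0;0 -2 -5 0;0 -2 -5 0'
python3 -m handwheel '0 -2 -5 0;0 -2 -5 0;0 -3 -5 0;0 -3 -5 0;0 -4 -5 0;0 -4 -5 0;0 -4 -5 0;0 -5 -5 0'
python3 - <<'E'
from h import *
shot('side','side10');crop('side10',190,180,340,310,4,'c12')
E
```

```text
t: 46.7
tcp_pos: [0.4619, -0.0248, 0.0281]
eef_rot: [-2.397, -2.03, 0.001]
contact_force: [-5.8, 1.7, 20.9]
finger_gap: 0.0384
t: 47.7
tcp_pos: [0.5023, -0.0316, 0.0285]
eef_rot: [2.396, 2.03, 0.001]
contact_force: [-0.7, 0.9, 0.3]
finger_gap: 0.0852
t: 48.7
tcp_pos: [0.5005, -0.0312, 0.0253]
eef_rot: [-2.397, -2.03, 0.0]
contact_force: [-0.2, 0.5, -0.3]
finger_gap: 0.0392
t: 49.7
tcp_pos: [0.4905, -0.0295, 0.0656]
eef_rot: [-2.397, -2.03, 0.0]
contact_force: [-0.3, -0.3, -0.6]
finger_gap: 0.0391
t: 50.7
tcp_pos: [0.4638, -0.0251, 0.1057]
eef_rot: [2.397, 2.03, 0.0]
contact_force: [0.4, 0.4, -1.0]
finger_gap: 0.039
```

View pics/c12.png

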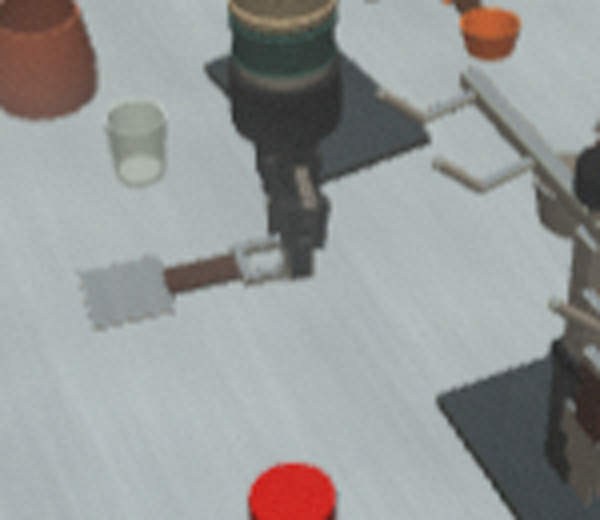

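Held level, now by the far end of the eye (fingers at crop (295,265)). Plan: slip the level eye over hook 3's tip and loosen slowly, so it swings down around the hook. First measure its tilt and offset from pixels.

```bash
python3 -m handwheel '0 0 -15 -3;0 -5 -20 -3;0 -5 -30 -3.5;0 0 -35 0;0 0 -35 0;0 0 -35 0;0 0 -25 0;0 0 -10 0'
python3 - <<'E'
from h import *
from scipy.optimize import least_squares
S=load('side10');c=lambda u,v:(190+u/4,180+v/4)
obs=np.array([c(88,300),c(168,278),c(238,264)]) # blade end mid, handle bottom, handle top
g=np.array([.4638,-.0251,.0844])
def P(q):
    off,t,yaw=q; d=np.array([np.cos(t)*np.cos(yaw),np.cos(t)*np.sin(yaw),np.sin(t)])
    return [g-(off+k)*d for k in(.134,.077,.024)]
r=least_squares(lambda q:(proj(S,P(q))-obs).ravel(),[.015,0,-.16]);print('off,tilt,yaw',r.x[0],np.degrees(r.x[1:]),np.abs(r.fun).max())
goto([.495,-.087,.306])
E
```

```text
t: 51.75
tcp_pos: [0.4547, -0.0244, 0.3119]
eef_rot: [2.219, 2.22, 0.002]
contact_force: [0.7, -0.2, -1.3]
finger_gap: 0.0394
off,tilt,yaw 0.015390280517282341 [-2.63803194 -2.51622122] 0.4780952059913943
shift mm [-62.7  40.2   6.1]
```

```bash
python3 - <<'E'
from h import *
t=sense()['tcp_pos'];g=t-[0,0,.0213];print(g)
for n in('side','top'):
    f=shot(n,n+'11');im=f['image'].astype(int);b,gr,r=im[...,0],im[...,1],im[...,2]
    m=((r<115)&(r>b*1.5)&(r>gr*1.4)).astype(np.uint8)
    c=proj(f,g-[.05,0,0])[0]; print(n,'expect handle',c.round())
    k,l,st,ce=cv2.connectedComponentsWithStats(m)
    for i in range(1,k):
        if st[i,4]>25 and np.linalg.norm(ce[i]-c)<60:
            ys,xs=np.where(l==i);vx=cv2.fitLine(np.c_[xs,ys].astype(np.float32),cv2.DIST_L2,0,.01,.01).ravel()
            print(st[i],ce[i].round(1),vx[:2].round(3))
    for nm,(yaw,tl) in {'0,0':(0,0),'7,0':(7,0),'0,+7':(0,7),'0,-7':(0,-7)}.items():
        y,tt=np.radians([yaw,tl]);d=np.array([np.cos(tt)*np.cos(y),np.cos(tt)*np.sin(y),np.sin(tt)])
        q=proj(f,[g-(.0154+s)*d for s in(.024,.0505,.077)]);u=q[0]-q[2];print(nm,q[1].round(1),(u/np.linalg.norm(u)).round(3))
E
```

```text
[ 0.4547459  -0.02436037  0.29063844]
side expect handle [239. 189.]
[189 178  22  14 166] [199.8 183.1] [0.986 0.168]
0,0 [233.1 190.3] [ 0.968 -0.251]
7,0 [234.4 191.8] [ 0.945 -0.326]
0,+7 [233.5 192.8] [ 0.937 -0.349]
0,-7 [233.1 187.6] [ 0.989 -0.147]
top expect handle [320. 267.]
0,0 [320.1 272.4] [-0.029 -1.   ]
7,0 [322.9 272.2] [-0.151 -0.989]
0,+7 [319.9 272.3] [-0.021 -1.   ]
0,-7 [320.3 272.2] [-0.038 -0.999]
```

```bash
python3 - <<'E'
from h import *
s=sense();g=s['tcp_pos']-[0,0,.0213]
for n in('side','top'):
    f=load(n+'11');im=f['image'].astype(int);c=proj(f,g-[.066,0,0])[0].round().astype(int)
    b,r=im[...,0],im[...,2];m=((r-b>12)&(r<130)).astype(np.uint8)
    k,l,st,ce=cv2.connectedComponentsWithStats(m)
    for i in range(1,k):
        if st[i,4]>12 and np.linalg.norm(ce[i]-c)<35:
            ys,xs=np.where(l==i);v=cv2.fitLine(np.c_[xs,ys].astype(np.float32),cv2.DIST_L2,0,.01,.01).ravel();print(n,c,st[i],ce[i].round(1),v[:2].round(3))
S=load('side11')['image'][130:250,170:300];T=load('top11')['image'][200:320,260:390]
cv2.imwrite('pics/c13.png',np.hstack([cv2.resize(x,None,fx=3,fy=3,interpolation=cv2.INTER_CUBIC) for x in(S,T)]))
E
```

```text
side [233 191] [263 182   5  20  50] [265.4 192.7] [ 0.011 -1.   ]
side [233 191] [223 186  22  11 135] [233.5 191.2] [ 0.968 -0.249]
```

Side view: the handle centroid is (233.5,191.2) with direction (0.968,-0.249). That matches a level tool at yaw 0, held 15 mm from the eye's middle. On to hook 3.

```bash
python3 -m handwheel '-12 0 0 0;-20 0 0 0;-20 0 0 0;-10.5 0 0 0;0 12 0 0;0 16 0 0;0 11 3 0;0 0 2 0'
python3 - <<'E'
from h import *
goto([.495,-.087,.306])
f=shot('side','side12');im=f['image'].astype(int)
t=sense()['tcp_pos'];g=t-[.0154,0,.0213]
print('eye',g,'px',proj(f,g)[0].round(1),'hook tip',proj(f,(.507,-.087,.258)).round(1),'low',proj(f,(.537,-.087,.228)).round(1))
E
```

```text
t: 52.85
tcp_pos: [0.4941, -0.0863, 0.3048]
eef_rot: [-2.219, -2.223, 0.0]
contact_force: [-0.0, 0.6, -1.2]
finger_gap: 0.039
shift mm [-0.7  0.9 -1.2]
eye [ 0.47790907 -0.08621409  0.2832082 ] px [275.  196.6] hook tip [[285.4 201.8]] low [[295.4 208.1]]
```

```bash
python3 -m handwheel '0 5 5 0;0 5 5 0;0 5 5 0;0 5 5 0;0 5 5 0;0 0 0 0;0 0 0 0;0 0 0 0'
python3 -m handwheel '0 5 5 0;0 5 5 0;0 5 5 0;0 5 4 0;0 0 0 0;0 0 0 0;0 0 0 0;0 0 0 0'
python3 -m handwheel '0 2 1 0;0 0 0 0;0 0 0 0;0 0 0 0;0 0 0 0;0 0 0 0;0 0 0 0;0 0 0 0'
```

```text
t: 53.9
tcp_pos: [0.5181, -0.0867, 0.2806]
eef_rot: [2.221, 2.222, 0.0]
contact_force: [0.4, -0.1, -0.3]
finger_gap: 0.0395
t: 54.9
tcp_pos: [0.5381, -0.0867, 0.2616]
eef_rot: [2.221, 2.222, 0.0]
contact_force: [-0.0, 0.6, -1.1]
finger_gap: 0.039
t: 55.9
tcp_pos: [0.5401, -0.0867, 0.2603]
eef_rot: [2.221, 2.222, -0.0]
contact_force: [-0.1, 0.3, -1.6]
finger_gap: 0.0392
```

No contact, and the eye is over the hook. Now loosen in small steps and watch the handle's direction.

```bash
cat > hd.py <<'E'
from h import *
import sys
f=shot('side',sys.argv[1]);im=f['image'].astype(int);b,r=im[...,0],im[...,2];m=((r-b>12)&(r<130)).astype(np.uint8)
k,l,st,ce=cv2.connectedComponentsWithStats(m)
for i in range(1,k):
    if st[i,4]>30 and abs(ce[i]-[275,225]).max()<45:
        ys,xs=np.where(l==i);v=cv2.fitLine(np.c_[xs,ys].astype(np.float32),cv2.DIST_L2,0,.01,.01).ravel();print(sys.argv[1],st[i],ce[i].round(1),v[:2].round(2))
E
python3 hd.py e0
for c in 142 139; do :; done
python3 -m handwheel '0 0 0 0;0 0 0 0;0 0 0 0;0 0 0 0;0 0 0 0;0 0 0 0;0 0 0 0;0 0 0 0' 142 20
python3 hd.py e1
python3 -m handwheel '0 0 0 0;0 0 0 0;0 0 0 0;0 0 0 0;0 0 0 0;0 0 0 0;0 0 0 0;0 0 0 0' 140
python3 hd.py e2
python3 -m handwheel '0 0 0 0;0 0 0 0;0 0 0 0;0 0 0 0;0 0 0 0;0 0 0 0;0 0 0 0;0 0 0 0' 139
python3 hd.py e3
python3 -m handwheel '0 0 0 0;0 0 0 0;0 0 0 0;0 0 0 0;0 0 0 0;0 0 0 0;0 0 0 0;0 0 0 0' 138
python3 hd.py e4
```

```text
e0 [258 163  11  43 151] [264.1 180.9] [0.09 1.  ]
e0 [312 184   7  11  31] [314.9 190.2] [0.14 0.99]
e0 [264 206  22  12 130] [274.3 211.9] [ 0.96 -0.28]
t: 56.95
tcp_pos: [0.5401, -0.0867, 0.2603]
eef_rot: [-2.221, -2.222, -0.0]
contact_force: [0.1, 0.3, -1.1]
finger_gap: 0.0396
e1 [312 184   7  11  31] [314.9 190.2] [0.14 0.99]
e1 [264 206  22  12 132] [274.4 211.9] [ 0.96 -0.28]
t: 58.0
tcp_pos: [0.5401, -0.0867, 0.2603]
eef_rot: [2.221, 2.222, -0.0]
contact_force: [-0.4, -0.3, -1.0]
finger_gap: 0.039
e2 [258 163  11  43 154] [264.  180.4] [0.09 1.  ]
e2 [264 206  22  12 130] [274.3 211.9] [ 0.96 -0.28]
t: 59.05
tcp_pos: [0.5401, -0.0867, 0.2603]
eef_rot: [-2.221, -2.222, -0.0]
contact_force: [-0.1, 0.2, -1.9]
finger_gap: 0.0394
e3 [264 206  22  12 131] [274.4 211.8] [ 0.96 -0.29]
t: 60.1
tcp_pos: [0.5401, -0.0867, 0.2603]
eef_rot: [-2.221, -2.222, 0.0]
contact_force: [-0.8, -0.8, 0.1]
finger_gap: 0.0394
e4 [258 163  10  43 165] [264.1 181.2] [0.09 1.  ]
e4 [312 184   8  11  32] [315.  190.2] [0.08 1.  ]
e4 [264 206  22  12 133] [274.5 211.8] [ 0.96 -0.28]
```

```bash

python3 -m handwheel '0 0 0 0;0 0 0 0;0 0 0 0;0 0 0 0;0 0 0 0;0 0 0 0;0 0 0 0;0 0 0 0' 137 | grep gap
python3 hd.py e5
python3 -m handwheel '0 0 0 0;0 0 0 0;0 0 0 0;0 0 0 0;0 0 0 0;0 0 0 0;0 0 0 0;0 0 0 0' 136 | grep gap
python3 hd.py e6
python3 -m handwheel '0 0 0 0;0 0 0 0;0 0 0 0;0 0 0 0;0 0 0 0;0 0 0 0;0 0 0 0;0 0 0 0' 135 | grep gap
python3 hd.py e7
python3 -m handwheel '0 0 0 0;0 0 0 0;0 0 0 0;0 0 0 0;0 0 0 0;0 0 0 0;0 0 0 0;0 0 0 0' 134 | grep gap
python3 hd.py e8
```

```text
finger_gap: 0.0394
e5 [264 207  21  12 135] [274.1 212.5] [ 0.95 -0.32]
finger_gap: 0.0395
finger_gap: 0.0404
e7 [263 182   5  24  57] [265.1 192.9] [0.03 1.  ]
e7 [285 203  12  12  36] [292.1 207.3] [ 0.98 -0.18]
e7 [275 211  24  42 252] [283.8 233.5] [ 0.43 -0.9 ]
finger_gap: 0.0404
e8 [312 184   7  11  31] [314.9 190.2] [0.14 0.99]
e8 [294 218   6  18  46] [296.8 225.8] [0.19 0.98]
```

The tool rolled down in the fingers at 136–135. Let it settle and measure.

```bash

python3 -m handwheel '0 0 0 0;0 0 0 0;0 0 0 0;0 0 0 0;0 0 0 0;0 0 0 0;0 0 0 0;0 0 0 0' 130
python3 hd.py e9
python3 -m handwheel '0 0 0 0;0 0 0 0;0 0 0 0;0 0 0 0;0 0 0 0;0 0 0 0;0 0 0 0;0 0 0 0' 120
python3 hd.py e10
python3 - <<'E'
from h import *
f=load('e10')
for dy in (0,):
    q=proj(f,[(.537,-.087,.218-s) for s in(.024,.0505,.077)]);print(q.round(1))
    u=q[2]-q[0];print(u/np.linalg.norm(u))
E
```

```text
t: 65.35
tcp_pos: [0.5401, -0.0867, 0.2603]
eef_rot: [-2.221, -2.222, 0.0]
contact_force: [-0.3, -0.4, 0.2]
finger_gap: 0.0418
e9 [258 163  10  43 156] [264.1 180.5] [0.1  0.99]
e9 [307 175  12  20  51] [312.2 186.6] [0.51 0.86]
t: 66.4
tcp_pos: [0.5401, -0.0867, 0.2603]
eef_rot: [-2.221, -2.222, 0.0]
contact_force: [0.2, -0.6, -0.6]
finger_gap: 0.0448
e10 [258 163  11  43 157] [264.1 180.2] [0.09 1.  ]
e10 [295 218  15  15  45] [300.5 223.3] [0.81 0.58]
[[295.2 218.1]
 [295.  225.7]
 [294.8 233. ]]
[-0.02570189  0.99966965]
```

```bash

for i in 1 2 3 4 5 6; do python3 -m handwheel '0 0 0 0;0 0 0 0;0 0 0 0;0 0 0 0;0 0 0 0;0 0 0 0;0 0 0 0;0 0 0 0' >/dev/null; python3 hd.py g$i | grep -v -e '\[258 16' -e '\[31'; done
```

```text
g1 [297 220  14  14  36] [301.9 225.6] [ 0.66 -0.75]
g3 [297 219  14  16  46] [301.  225.8] [ 0.58 -0.81]
g4 [294 219  17  13  37] [300.7 224.8] [ 0.91 -0.41]
g5 [263 182   5  24  65] [265.  192.5] [0.03 1.  ]
g6 [297 220  14  10  35] [301.7 224.5] [ 0.98 -0.2 ]
```

```bash
python3 - <<'E'
from h import *
shot('side','g7');shot('top','gt')
def z(t,x0,y0,w,h,k): return cv2.resize(cv2.imread(f'pics/{t}.png')[y0:y0+h,x0:x0+w],None,fx=k,fy=k,interpolation=cv2.INTER_CUBIC)
a=np.hstack([z('g4',255,175,65,75,4),z('g6',255,175,65,75,4),z('g7',255,175,65,75,4)])
b=np.hstack([z('gt',300,180,130,100,3),z('g7',300,190,130,100,3)])
b=b[:, :a.shape[1]]; p=np.zeros((600,780,3),np.uint8);p[:300]=a;p[300:300+b.shape[0],:b.shape[1]]=b;cv2.imwrite('pics/c14.png',p)
E
```

```text
(no output)
```

View pics/c14.png

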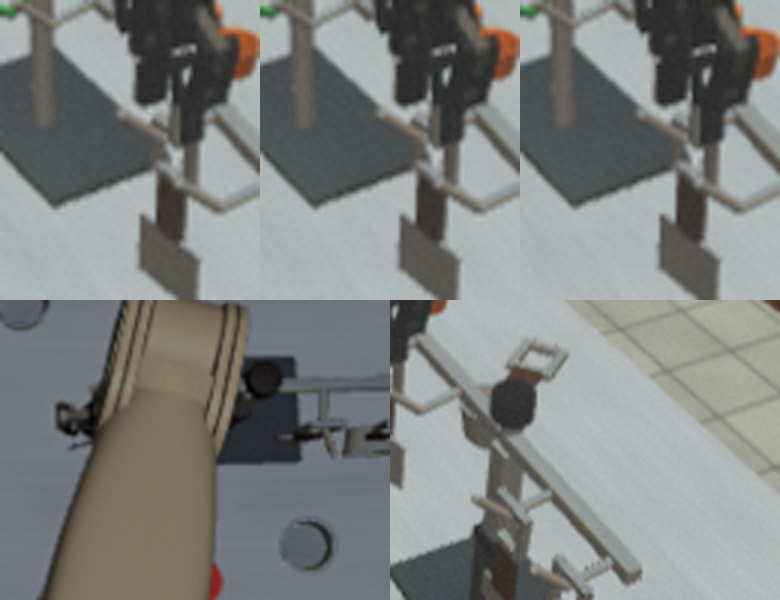

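The scraper hangs still and vertical on hook 3: handle at px (297.5,227) against (295,226) expected, and the hook bar passes through its eye. Open and leave.

```bash
python3 -m handwheel '0 0 0 0;0 0 0 0;0 0 0 0;0 0 0 0;0 0 0 0;0 0 0 0;0 0 0 0;0 0 0 0' 75
python3 -m handwheel '0 0 -5 0;0 0 -10 0;0 0 -20 0;0 0 -25 0;0 0 -20 0;0 -10 0 0;0 -20 0 0;0 -25 0 0'
python3 -m handwheel '20 -25 0 0;35 0 0 0;40 0 0 0;40 0 0 0;40 0 0 0;40 0 0 0;40 0 0 0;40 0 0 0'
python3 -m handwheel '0 0 0 0;0 0 0 0;0 0 0 0;0 0 0 0;0 0 0 0;0 0 0 0;0 0 0 0;0 0 0 0'
python3 -m handwheel '0 0 0 0;0 0 0 0;0 0 0 0;0 0 0 0;0 0 0 0;0 0 0 0;0 0 0 0;0 0 0 0'
python3 - <<'E'
from h import *
A=shot('side','z1');B=shot('side','z2');S8=load('side8')
P={'scraper':(.537,-.087),'server':(.537,-.304),'scoop':(.537,-.384)}
g=lambda f:cv2.GaussianBlur(f['image'],(5,5),0).astype(int)
print('z1-z2 diff max',abs(g(A)-g(B)).max())
d=abs(g(A)-g(S8)).max(2)
for n,(x,y) in P.items():
    q=proj(A,[(x,y,.24),(x,y,.075)]);x0,x1=int(q[:,0].min()-12),int(q[:,0].max()+12);y0,y1=int(q[:,1].min()),int(q[:,1].max())
    print(n,'changed px vs t=41',(d[y0:y1,x0:x1]>25).sum(),'of',(y1-y0)*(x1-x0))
    im=A['image'].astype(int)[y0:y1,x0:x1];m=(im[...,2]-im[...,0]>12)&(im[...,2]<130);ys,xs=np.where(m);print('  brown',m.sum(),xs.mean()+x0,ys.mean()+y0,'expect',proj(A,[(x,y,.1675)]).round(1))
for n,p in {'jug':(.386,.347,.04),'glass':(.425,.2085,.03),'dist':(.387,-.197,.02),'basket':(.427,-.332,.014),'knob':(.5825,-.236,.268)}.items():
    q=proj(A,p)[0].astype(int);w=d[q[1]-18:q[1]+18,q[0]-18:q[0]+18]
    w0=abs(g(A)-g(load('side0'))).max(2)[q[1]-18:q[1]+18,q[0]-18:q[0]+18];print(n,'changed vs t=41',(w>25).sum(),'vs t=0',(w0>25).sum())
E
```

```text
t: 73.85
tcp_pos: [0.5401, -0.0867, 0.2603]
eef_rot: [2.221, 2.222, 0.0]
contact_force: [0.5, 0.3, -0.5]
finger_gap: 0.0599
t: 74.85
tcp_pos: [0.4837, -0.0866, 0.3394]
eef_rot: [-2.22, -2.221, 0.001]
contact_force: [-0.1, 0.8, -0.1]
finger_gap: 0.0604
t: 75.85
tcp_pos: [0.4588, 0.2091, 0.3394]
eef_rot: [-2.22, -2.222, 0.002]
contact_force: [0.5, 0.4, -0.1]
finger_gap: 0.0604
t: 76.85
tcp_pos: [0.46, 0.2083, 0.3403]
eef_rot: [2.221, 2.222, -0.0]
contact_force: [-0.6, -0.5, 0.5]
finger_gap: 0.0603
t: 77.85
tcp_pos: [0.46, 0.2083, 0.3403]
eef_rot: [2.221, 2.222, 0.0]
contact_force: [-0.7, -0.1, 0.1]
finger_gap: 0.0606
z1-z2 diff max 9
scraper changed px vs t=41 472 of 1150
  brown 55 296.5090909090909 217.52727272727273 expect [[295.  225.7]]
server changed px vs t=41 0 of 1440
  brown 167 337.62874251497004 275.47305389221555 expect [[336.7 277.9]]
scoop changed px vs t=41 0 of 1568
  brown 272 353.58088235294116 301.375 expect [[355.6 301.6]]
jug changed vs t=41 0 vs t=0 0
glass changed vs t=41 0 vs t=0 0
dist changed vs t=41 0 vs t=0 0
basket changed vs t=41 0 vs t=0 0
knob changed vs t=41 0 vs t=0 309
```

```bash
python3 - <<'E'
from h import *
g=lambda f:cv2.GaussianBlur(f['image'],(5,5),0).astype(int)
d=abs(g(load('z2'))-g(load('g7'))).max(2)[218:252,285:312];print('scraper handle+blade changed px',(d>25).sum(),'of',d.size,'max',d.max())
if (d>25).sum()<80: print(hand_in())
E
```

```text
scraper handle+blade changed px 0 of 918 max 6
the job is handed in; nothing more can be done
None
```

The job is handed in at about 78 s. The mast is raised and locked, and all three tools hang on the rack:

| Tool | Hook |
|---|---|
| Scoop | 0 |
| Server | 1 |
| Scraper | 3 |

**Mast:** I pulled it up by the knob until it hit its stop, and the lock button was visible, sticking out. The crossbar still stood at its raised height in the pictures after I let go.

**Tools:** The drying stand held only two tools, the scoop and the narrow-bladed server, and is now empty.

**Scraper:** It had been knocked about 4 cm away early on. I missed that at first, gripped it at the back edge of its eye, then set it down and gripped it again. It was laid level over the hook and let swing down by loosening the grip slowly.

**Last checks:**
- The last two pictures showed nothing moving.
- The scoop, server and mast had not moved since t = 41 s.
- The scraper stayed put when the fingers left it.
- The jug, shot glass, distributor and basket are where they were at the start.
- The gripper was clear of everything.

**Disagreements:**
- One hand-read fit of the scraper's angle was about 7° off; a colour-based measurement didn't bear it out.
- The last colour check put the scraper's handle about 8 pixels too high, from a patchy colour mask. The direct picture comparison showed no change.

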